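Dial open the craft-knife lockbox

TASK

Open the craft-knife lockbox: reading the dial like a clock face, turn it clockwise past 4 o'clock once and stop when it comes to 4 the second time; turn it back anticlockwise past 9 once and stop at 9 the second time; then turn it clockwise straight to 1 o'clock, pausing for about a second at each stop and never overrunning the first two. With the dial left at 1, slide the cover on the box fully open, let go, and leave the things standing around the box alone.

Things in the scene. Friction and masses are not known exactly. Their poses are not given: they have to be found in the camera images.
- lockbox: Fixed steel lockbox, 220 mm wide. Origin on the table, below the line where the sloping dial panel meets the tall compartment. x points to the back, y to the left as seen from the front. Compartment: x 0 to 130 mm, upright front wall 190 mm high. Grey panel: slopes from 109 mm high at x = 0 down to 40 mm high at x = -98 mm, 35 degrees from level, facing -x and up.
- dial_plate: Fixed clock marks on the panel, 12 white lines round the dial; those at 12, 3, 6, 9 longer (12 mm, others 7 mm), 12 thick and uppermost. Origin on the dial's axis at the panel's surface; z out of the panel (35 degrees from vertical, leaning to the front), x up the slope to 12 o'clock, y to 9 o'clock. Clock directions as seen facing the panel.
- dial (a joint): Dial angle, rad, clockwise positive, counted over full turns (not wrapped); 0 = 12 o'clock, one mark = 0.524. Starts between -1 and 1 (10 to 2 o'clock). 4 o'clock the second time = 8.378, 9 the second time = -1.571, then 1 o'clock = 0.524. No end stops in the way; it stays where left; drag about 0.06 N m. Disc 72 mm wide, 10 mm thick.
- peg_top (a point): Centre of the top of the dial's winding peg: a steel sleeve, 12 mm in diameter, 30 mm tall, that spins freely on a pin 28 mm from the dial's axis and parallel to it; this point is 40 mm out from the panel. Peg and the white line from the axis to it are the pointer. Held by fingers that keep their orientation, the peg can be led round in a circle with the dial.
- cover (a joint): Travel of the flat sliding cover on the compartment (aluminium, 136 x 226 x 6 mm, top surface 197 mm above the table), m: 0 = shut, 0.12 = fully open at its stop. Slides along the lockbox's +y (left), drag about 3 N, stays where left. Nothing holds it shut in the simulation, but it counts as locked until the combination is dialed: do not slide it before.
- cover_pull (a point): Centre of the top of the cover's black pull: an upright fin 14 mm thick (lockbox x), 50 mm long (lockbox y), rising 32 mm above the cover, in the middle of the cover. This point is 228.5 mm above the table.
- yoghurt_cup: Bystander: small empty cup, 56 mm wide, 60 mm tall, in front of the box. Origin centre of underside.
- plant_pot: Bystander: tapered plastic pot, 110 mm wide, 80 mm tall, behind the box. Origin centre of underside.
- tealight0: Bystander: tealight, 38 mm wide, 16 mm tall, in front of the box. Origin centre of underside.
- tealight1: Bystander: tealight like the other, behind the box. Origin centre of underside.

How it is judged:
By the outcome, as a careful person would: the job done as asked, in the order asked, and still so for the second after the job is handed in, with the robot touching nothing.
It also fails if it takes over 72 s, if anything falls off the work surface, if the arm or the gripper's body presses on something with over 40 N, if the wrist force passes 120 N, or if a joint passes its speed limit or range.

ROBOT

A 6-joint arm with a two-finger parallel gripper is mounted at the origin on the work surface. World frame = base frame: x ahead of the robot, y to its left, z up, the work surface at z = 0. Lengths are in m, angles in rad, forces in N, time in s.
With the tool pointing down it reaches from about 0.425 to 0.95 m from the base axis. Payload 3.5 kg.
Tool frame: the origin (TCP) lies midway between the tips of the shut fingers; the grasp point (between the pads) lies 19 mm behind it; z points along the fingers, y is the line along which they close (so a half turn about z gives the same grasp; the last joint's range is limited). The gripper opens to 85 mm and grips with 20 to 120 N. Pads are 22 mm wide; open, the fingers measure 114 mm over their backs; the gripper's body (76 mm by 85 mm) begins 54 mm behind the grasp point. The pads swing forward as they close: fully open they stand 13 mm farther back than shut.
Start: joints at [-1.378, 0.286, 1.577, -0, 1.279, -0.15], TCP at [0.227, -0.636, 0.231] pointing down, gripper open.
Joint ranges: [-2.77, 2.77], [-0.9, 2.22], [0.21, 2.48], [-1.53, 4.67], [0.24, 2.81], [-2.84, 2.84]. Speed limits (rad/s): [2.79, 2.79, 3.14, 3.14, 3.14, 3.14].

INTERFACE

Orientations are given as a unit quaternion [x, y, z, w].
In Python, from plant import ctrl, cams, order gives the robot as it stands.
- The arm moves only by the tool move_arm, never from a script. Its argument "plan" is one flat list of numbers, 7 for each row, row after row: the shift along the world's x, y, z in mm, then the turn, a rotation vector about the world's x, y, z in degrees, then the finger opening in mm, from 0 to 85.4. A call has 1 to 12 rows; each row shifts and turns the commanded pose from where the row before left it; what a row does not reach is not made up. A row lasts 1/10 s, in which the tool goes at most 50 mm and 8.59 degrees, less where a joint would pass 70% of its speed; a pose out of reach is approached as far as the arm can. A call is refused whole if a number of a shift passes 50 or a number of a turn 8.59, either way. A call with a gripper value outside its range is refused whole. The fingers move at their own pace and stop on an object; "newtons" is the grip in N (left out, the last holds). Time passes only in rows, so rows that do not move let the fingers close. It gives the time, the measured TCP pose, the force, the opening and the grip force at its end, in the units of the state.
- ctrl.get_state(): the state, without advancing time (a new reading comes with each control period).
- cams.read_camera(name): name is "scene" or "top" or "wrist"; returns a dict with "color" (420x560x3 uint8, red, green, blue), "fov_y" (degrees; the focal length in pixels is half the picture's height over the tangent of half this angle, whatever the lens; pixels are square), "cx", "cy" (the principal point, pixels), "k1" (the pictures are not rectified: a ray, as slopes to the right and down, at radius r is drawn at 1 + k1 r^2 times it, then the intrinsics apply), "origin" and "orientation" of the camera in the world; the wrist camera has in their place "T_tool_cam" (4x4, takes a point from camera to tool coordinates, whose origin is the TCP and whose axes are the flange's). Camera axes: x right, y up, looking along -z (the intrinsics and any distortion apply to the point x, -y, -z); pixel columns grow to the right and rows downward; lengths in m; the calibration is good to about 2 mm. A picture is of the moment at which its call begins: read the wrist's pose just before it. There is no depth.
- order.sign_off(): hands the job in; it is judged then, once.
The state is a dict: "time": time; "qpos": joint angles; "dq": joint speeds; "joint_efforts": joint torques, N m; "eef_pos": TCP position; "tcp_rot": TCP orientation; "contact_force": force on the tool from outside, world axes, zero at the start; "wrist_torque": the same for the moment, N m; "opening": opening from 0.0 (shut) to 1.0 (fully open); "finger_force": force on a finger pad.
Only numpy, scipy, OpenCV 4.12 (cv2) and the standard library are available. Lean on these libraries where they do the work, as an engineer would, in place of code of your own. Each camera call takes 0.05 s, during which the arm holds its last target. There are 200 camera calls.

## Working session

There is one attempt and no reset: what is moved stays moved. The work goes in short steps, Python scripts to look and compute and a tool call to move; the robot and the scene stay as the last step left them, time stands still between calls to the robot, and variables do not carry over. Pictures are saved under pics/ and viewed, at most 10 in all, crops included, and the job is handed in when it is done.

Besides the shell and the picture viewer there is one more tool, called after "Emit:" by a JSON object that holds its "op" and its "data". move_arm: Moves the arm, as the interface text tells. Its arguments: {"type":"object","properties":{"plan":{"type":"array","items":{"type":"number"}},"newtons":{"type":"number"}},"required":["plan"]}

```bash
ls; mkdir -p pics; python3 - <<'E'
from plant import ctrl,cams
import cv2,pickle
s=ctrl.get_state();print(s)
d={}
for n in("scene","top","wrist"):
    c=cams.read_camera(n);d[n]=c
    cv2.imwrite(f"pics/{n}0.png",c["color"][:,:,::-1])
    print(n,{k:v for k,v in c.items() if k!="color"})
pickle.dump((s,d),open("first.pkl","wb"))
E
```

```text
pics
{'time': 0.0, 'qpos': array([-1.37796625e+00,  2.87179344e-01,  1.57818589e+00, -3.04252864e-05,
        1.27858473e+00, -1.49993877e-01]), 'dq': array([ 0.00094756,  0.00041825, -0.00096546, -0.00109958,  0.00079619,
       -0.00047082]), 'joint_efforts': array([ 6.58942936e-04, -4.05981016e+01, -2.92623550e+01, -7.29238195e-05,
        5.66245973e-03,  5.13968942e-06]), 'eef_pos': array([ 0.22679721, -0.63505896,  0.22993324]), 'tcp_rot': array([ 9.85343468e-01,  1.70578020e-01, -3.98019356e-05, -1.17807580e-03]), 'contact_force': array([-0.24270096, -0.50200354,  0.15754677]), 'wrist_torque': array([0.02004414, 0.02771146, 0.02778545]), 'finger_force': 0.0, 'opening': 1.0054855664316404}
scene {'fov_y': 54.67178640805326, 'cx': 276.84274406385026, 'cy': 206.87546410326055, 'k1': -0.029224675024269973, 'origin': array([ 0.9282416, -0.1499985,  0.8415149]), 'orientation': array([0.1995095 , 0.15189082, 0.57089329, 0.78179664])}
top {'fov_y': 46.54725326487496, 'cx': 280.65652529008014, 'cy': 211.28404281100768, 'k1': -0.12867573886013345, 'origin': array([ 0.38932721, -0.04603888,  1.05238877]), 'orientation': array([ 0.08046178, -0.0564803 , -0.6968914 ,  0.71040711])}
wrist {'fov_y': 67.67990480295965, 'cx': 275.2490414327384, 'cy': 211.91391490045822, 'k1': -0.059511229013280785, 'T_tool_cam': array([[-7.50061222e-05,  9.64876236e-01,  2.62704860e-01,
         6.66378097e-02],
       [ 9.99999338e-01, -2.29182603e-04,  1.12726853e-03,
        -2.12516532e-04],
       [ 1.14788200e-03,  2.62704771e-01, -9.64875580e-01,
        -1.43729002e-01],
       [ 0.00000000e+00,  0.00000000e+00,  0.00000000e+00,
         1.00000000e+00]])}
```

View pics/scene0.png

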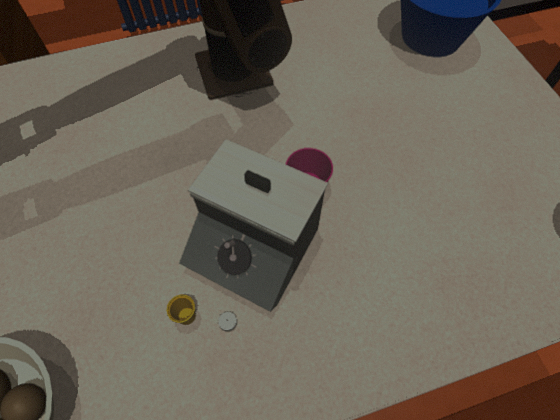

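View pics/top0.png

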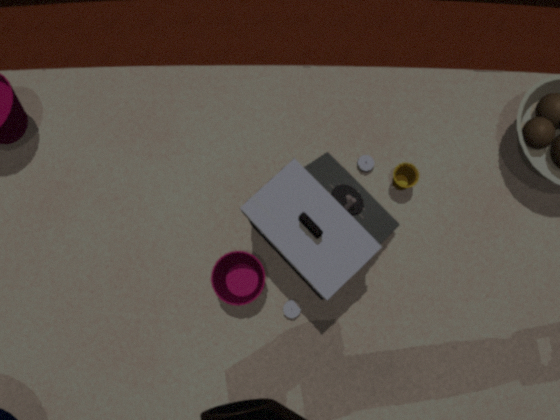

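The box sits with its dial facing away from the robot (+x, -y). Scene: pull at (257,181), dial at (235,257), cup (181,309), tealight (228,321), pot (310,165). Top: pull at (311,225), dial at (348,199), pot (239,278), tealights (366,162) and (292,309), cup (404,176).

```bash
cat > h.py <<'E'
import numpy as np,cv2,pickle
from scipy.spatial.transform import Rotation as R
def K(c):
    f=210/np.tan(np.radians(c["fov_y"]/2));return np.array([[f,0,c["cx"]],[0,f,c["cy"]],[0,0,1]])
def pose(c,s=None):
    if "origin" in c: return R.from_quat(c["orientation"]).as_matrix(),np.array(c["origin"])
    T=c["T_tool_cam"];Rt=R.from_quat(s["tcp_rot"]).as_matrix()
    return Rt@T[:3,:3],Rt@T[:3,3]+s["eef_pos"]
def rays(c,px,s=None):
    # drawn = ideal*(1+k1 r^2), same as cv2 radial model
    u=cv2.undistortPoints(np.array(px,float).reshape(-1,1,2),K(c),np.array([c["k1"],0,0,0.])).reshape(-1,2)
    M,o=pose(c,s);d=np.c_[u[:,0],-u[:,1],-np.ones(len(u))]@M.T
    return o,d/np.linalg.norm(d,axis=1)[:,None]
def onplane(c,px,n,p,s=None):
    o,d=rays(c,px,s);n=np.array(n,float);t=((np.array(p)-o)@n)/(d@n);return o+d*t[:,None]
def onz(c,px,z,s=None): return onplane(c,px,[0,0,1],[0,0,z],s)
def proj(c,P,s=None):
    M,o=pose(c,s);q=(np.atleast_2d(P)-o)@M;q=q*[1,-1,-1]
    return cv2.projectPoints(q,np.zeros(3),np.zeros(3),K(c),np.array([c["k1"],0,0,0.]))[0].reshape(-1,2)
def tri(*cs):
    A=0;b=0
    for o,d in cs:
        P=np.eye(3)-np.outer(d[0],d[0]);A=A+P;b=b+P@o
    return np.linalg.solve(A,b)
E
python3 - <<'E'
from h import *
s,d=pickle.load(open("first.pkl","rb"))
for n,thr in(("top",0),("scene",0)):
    c=d[n];im=c["color"]
    hsv=cv2.cvtColor(im,cv2.COLOR_RGB2HSV)
    p=(300,195) if n=="top" else (230,180)
    t=(190,250) if n=="top" else (250,350)
    print(n,"cover",im[p[1]-2:p[1]+2,p[0]-2:p[0]+2].mean((0,1)),"table",im[t[1]-5:t[1]+5,t[0]-5:t[0]+5].mean((0,1)))
def crop(im,x,y,w,h,W,H):
    o=cv2.resize(im[y:y+h,x:x+w,::-1],(W,H),interpolation=cv2.INTER_CUBIC).astype(float)
    return np.clip(255*(o/200)**.6,0,255).astype(np.uint8)
a=crop(d["top"]["color"],230,140,200,200,400,400);b=crop(d["scene"]["color"],160,130,200,200,400,400)
cv2.imwrite("pics/crop1.png",np.hstack([a,b]))
E
```

```text
top cover [108.375  110.     116.1875] table [108.68 104.52  94.25]
scene cover [124.8125 128.375  117.25  ] table [124.69 116.53 102.59]
```

View pics/crop1.png

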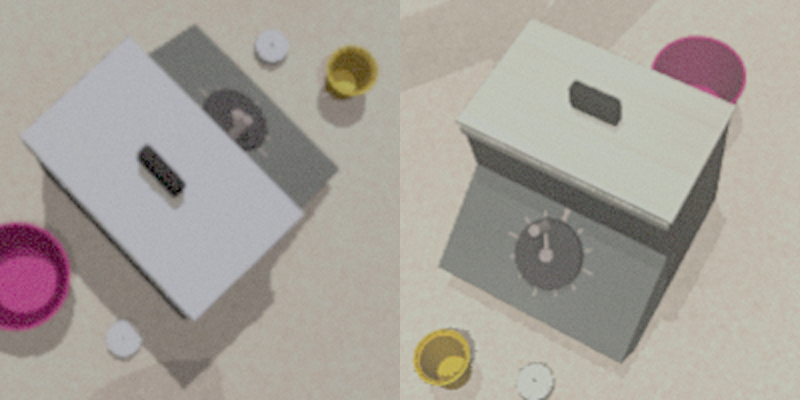

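The cover's corners in the top crop are at about (126,40), (25,133), (193,319) and (301,214). The peg shows in the scene crop at about (534,229) and the dial's centre at (546,256), so the pointer is near 11–12 o'clock.

```bash
python3 - <<'E'
from h import *
s,d=pickle.load(open("first.pkl","rb"))
res={}
for n,seed in(("top",(300,195)),("scene",(230,180))):
    c=d[n];im=cv2.GaussianBlur(c["color"],(5,5),0).astype(int)
    ref=im[seed[1],seed[0]]
    ch=im-im.mean(2,keepdims=True);rc=ref-ref.mean()
    m=((np.abs(ch-rc).max(2)<6)&(np.abs(im.mean(2)-ref.mean())<30)).astype(np.uint8)
    m=cv2.morphologyEx(m,cv2.MORPH_OPEN,np.ones((5,5)))
    k,l,st,_=cv2.connectedComponentsWithStats(m);i=l[seed[1],seed[0]]
    cn=max(cv2.findContours((l==i).astype(np.uint8),0,2)[0],key=cv2.contourArea).reshape(-1,2)
    P=onz(c,cn,.197)
    (cx,cy),(w,h),a=cv2.minAreaRect((P[:,:2]*1000).astype(np.float32))
    hull=cv2.boxPoints(((cx,cy),(w,h),a))
    print(n,st[i],"centre",cx,cy,"size",w,h,"ang",a)
    g=cv2.cvtColor(c["color"],cv2.COLOR_RGB2GRAY)
    # pull
    q=proj(c,[[cx/1000,cy/1000,.22]])[0].astype(int)
    x0,y0=q-18;mm=(g[y0:y0+36,x0:x0+36]<60).astype(np.uint8)
    k,l,st,ce=cv2.connectedComponentsWithStats(mm);i=1+st[1:,4].argmax()
    res[n]=ce[i]+[x0,y0];print("pull px",res[n],st[i],onz(c,[res[n]],.2205)*1000)
print("tri pull",tri(*[rays(d[n],[res[n]]) for n in res])*1000)
# small objects
for n,px,z in(("top",(366,162),.016),("scene",(228,321),.016),("top",(404,176),.06),("scene",(181,309),.03),("top",(292,309),.016),("top",(239,278),.04)):
    print(n,px,onz(d[n],[px],z)[0][:2]*1000)
E
```

```text
top [ 242  160  138  139 9096] centre 529.6948852539062 -67.85980224609375 size 225.20367431640625 135.62109375 ang 44.468467712402344
pull px [310.18466899 225.81533101] [  7   7  24  26 287] [[527.80896569 -67.36559285 220.5       ]]
scene [ 189  140  137  100 7094] centre 530.435546875 -68.02229309082031 size 228.19839477539062 142.3881072998047 ang 44.818206787109375
pull px [257.18618619 181.31831832] [  6  11  25  22 333] [[536.24954454 -69.51034165 220.5       ]]
tri pull [529.5425664  -67.88167419 209.80151027]
top (366, 162) [ 706.53449759 -194.41994096]
scene (228, 321) [ 709.70936277 -192.5506005 ]
top (404, 176) [ 663.84152707 -267.98742477]
scene (181, 309) [ 661.46486973 -276.41688001]
top (292, 309) [384.77730887 -36.80073702]
top (239, 278) [445.74421797  73.89273137]
```

```bash
cat > box.py <<'E'
from h import *
yaw=np.radians(134.6);C=np.array([.530,-.068])
ex=np.array([np.cos(yaw),np.sin(yaw),0]);ey=np.array([-ex[1],ex[0],0]);ez=np.array([0,0,1.])
O=np.r_[C,0]-.065*ex
n=-np.sin(np.radians(35))*ex+np.cos(np.radians(35))*ez   # out of panel
up=np.cos(np.radians(35))*ex+np.sin(np.radians(35))*ez   # 12 o'clock
def W(x,y,z): return O+x*ex+y*ey+z*ez
def tool(tilt): # tool z tilt deg about ey, closing along ey
    t=np.radians(tilt);z=np.sin(t)*ex-np.cos(t)*ez
    y=-ey;x=np.cross(y,z);return np.c_[x,y,z]
def togo(s,Rt,p):
    rv=(R.from_matrix(Rt)*R.from_quat(s["tcp_rot"]).inv()).as_rotvec(degrees=True)
    return (p-s["eef_pos"])*1000,rv,np.linalg.norm(rv)
E
python3 - <<'E'
from box import *
s,d=pickle.load(open("first.pkl","rb"))
np.set_printoptions(precision=1,suppress=True)
p0=W(0,0,.109)
c=d["scene"]
for nm,px,h in(("disc ctr",(546,256),.01),("peg top",(534,229),.04),("12mark",(566,214),0)):
    q=onplane(c,[((px[0]-400)/2+160,px[1]/2+130)],n,p0+h*n)[0]-h*n-p0
    print(nm,"box y",q@ey*1000,"up",q@up*1000)
D=W(-.049,0,.109-.049*np.tan(np.radians(35)))
print("D",D*1000,"n",n,"up",up,"ey",ey)
print(togo(s,tool(35),D+.14*n))
E
```

```text
disc ctr box y -0.8862387823957633 up -52.89105076483591
peg top box y 11.252041234125885 up -24.21686570879656
12mark box y -0.8689809898604106 up -7.868757837774295
D [ 610.  -149.2   74.7] n [ 0.4 -0.4  0.8] up [-0.6  0.6  0.6] ey [-0.7 -0.7  0. ]
(array([439.6, 428.7, -40.6]), array([ 40.3,  -9.4, 110.8]), np.float64(118.26499777593172))
```

Emit:
{"op": "move_arm", "data": {"plan": [31,31,4,2.88,-0.67,7.92,85,31,31,4,2.88,-0.67,7.92,85,31,31,4,2.88,-0.67,7.92,85,31,31,4,2.88,-0.67,7.92,85,31,31,4,2.88,-0.67,7.92,85,31,31,4,2.88,-0.67,7.92,85,31,31,4,2.88,-0.67,7.92,85,31,31,4,2.88,-0.67,7.92,85,31,31,0,2.88,-0.67,7.92,85,31,31,0,2.88,-0.67,7.92,85,31,31,0,2.88,-0.67,7.92,85,31,31,0,2.88,-0.67,7.92,85]}}

```text
time: 1.35
eef_pos: [0.5998, -0.2625, 0.2629]
tcp_rot: [0.498, 0.824, 0.106, -0.25]
contact_force: [0.4, -0.5, 0.1]
opening: 0.992
finger_force: 0.0
```

```bash
python3 - <<'E'
from box import *
from plant import ctrl
s=ctrl.get_state()
D=W(-.047,0,.109-.047*np.tan(np.radians(35)))
print(s["eef_pos"],s["qpos"],togo(s,tool(35),D+.14*n))
E
```

```text
[ 0.59978387 -0.26248294  0.26285321] [-0.62973173  0.49796913  1.30930129  0.16895233  1.85868076 -1.10905092] (array([ 65.24065663,  57.55982996, -72.08167766]), array([ 5.57945216, -1.2114895 , 15.5225699 ]), np.float64(16.539291693057734))
```

Finish the move into the vantage pose, then look with the wrist camera.

Emit:
{"op": "move_arm", "data": {"plan": [22,19,-24,2.8,-0.6,7.7,85,22,19,-24,2.8,-0.6,7.7,85,21,19,-24,0,0,0,85,0,0,0,0,0,0,85,0,0,0,0,0,0,85]}}

```text
time: 1.85
eef_pos: [0.6635, -0.2061, 0.1899]
tcp_rot: [0.371, 0.878, 0.116, -0.278]
contact_force: [-0.2, -0.1, 0.4]
opening: 0.995
finger_force: 0.0
```

```bash
python3 - <<'E'
from box import *
from plant import ctrl,cams
s=ctrl.get_state();c=cams.read_camera("wrist");pickle.dump((s,c),open("w1.pkl","wb"))
t=cams.read_camera("scene");pickle.dump(t,open("s1.pkl","wb"))
im=np.hstack([c["color"]]);o=np.clip(255*(im/220.)**.6,0,255).astype(np.uint8)
cv2.imwrite("pics/w1.png",cv2.resize(o[:,:,::-1],(800,600)))
print(s["eef_pos"],s["qpos"],togo(s,tool(35),W(-.047,0,.109-.047*np.tan(np.radians(35)))+.14*n))
E
```

```text
[ 0.66347613 -0.20613873  0.18985463] [-0.50648653  0.67757889  1.19827731  0.1708853   1.85461441 -1.27972314] (array([1.54839598, 1.21561891, 0.91690312]), array([ 0.05066279, -0.18301976,  0.35332669]), np.float64(0.4011267904359467))
```

View pics/w1.png

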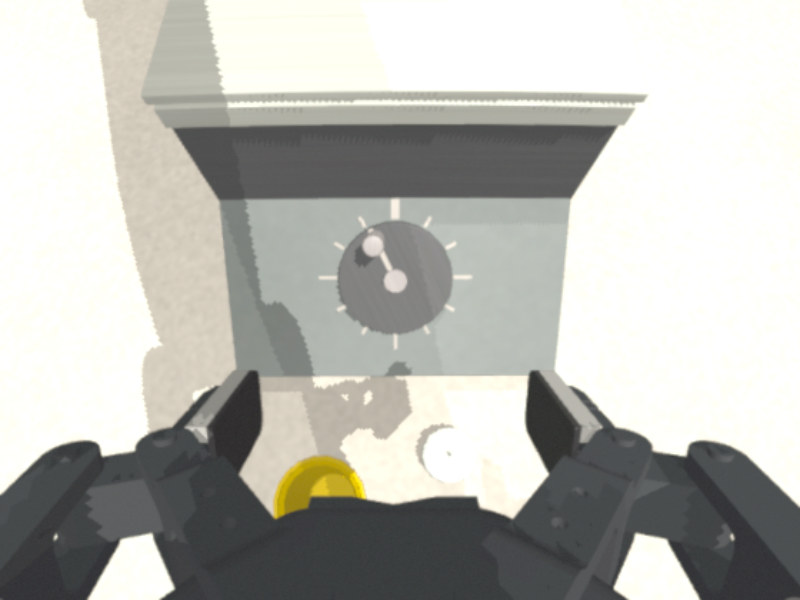

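The wrist view shows the dial's hub at (395,281), the peg top at (373,245) (about 11 o'clock), the 12 mark at (395,208), 3 at (463,277), 9 at (328,277) and 6 at (395,341). The panel corners are at (220,199), (571,198), (556,376) and (236,376).

```bash
python3 - <<'E'
from box import *
np.set_printoptions(precision=2,suppress=True)
s,c=pickle.load(open("w1.pkl","rb"))
p0=W(0,0,.109)
def pl(px,h,c=c,s=s):
    q=onplane(c,np.array(px)/[800/560,600/420],n,p0+h*n,s)-h*n-p0
    return np.c_[q@ey,q@up]*1000
print("corners",pl([(220,199),(571,198),(556,376),(236,376)],0).tolist())
g=cv2.cvtColor(c["color"],cv2.COLOR_RGB2GRAY).astype(float)
bg=cv2.medianBlur(g.astype(np.uint8),15).astype(float)
m=((g-bg)>18).astype(np.uint8);m[:138]=0;m[256:]=0;m[:,:165]=0;m[:,390:]=0
k,l,st,ce=cv2.connectedComponentsWithStats(m)
for i in range(1,k):
    if st[i,4]>=6:
        print(st[i],ce[i],pl([ce[i]*(800/560)],0)[0],pl([ce[i]*(800/560)],.04)[0])
E
```

```text
corners [[108.89182050363173, 0.7967396149517794], [-109.87805453894322, -0.13292054076871984], [-110.71532238126645, -120.15818423990042], [110.3763330143896, -118.48002624267957]]
[273 139   7  15 102] [276.03 145.93] [ 0.31 -6.33] [ 0.42 -4.2 ]
[172 140   7   8  27] [174.22 142.26] [90.86 -2.1 ] [78.16 -0.57]
[251 151   6   9  28] [253.18 154.86] [ 20.77 -14.02] [ 17.98 -10.8 ]
[296 151   6   9  30] [298.73 155.17] [-19.92 -14.58] [-16.95 -11.29]
[258 160   3   3   6] [259.   160.83] [ 15.67 -19.37] [ 13.61 -15.4 ]
[254 163  15  17 110] [260.36 170.3 ] [ 14.61 -27.89] [ 12.69 -22.71]
[234 169   7   6  25] [237.04 171.6 ] [ 35.75 -28.89] [ 30.84 -23.57]
[312 169   8   6  27] [315.15 171.59] [-34.95 -29.39] [-29.85 -24.  ]
[266 175   8  15  65] [269.68 182.23] [  6.32 -38.85] [  5.58 -32.12]
[268 189  17  16 113] [276.46 197.84] [  0.22 -53.46] [  0.34 -44.66]
[223 193  13   3  39] [229. 194.] [ 43.95 -49.5 ] [ 37.88 -41.27]
[317 192  14   4  52] [323.5 193.5] [-43.16 -49.66] [-36.9  -41.41]
[183 206   7   7  24] [185.62 209.71] [ 85.42 -64.15] [ 73.49 -53.84]
[236 213   7   5  23] [238.96 215.13] [ 35.5  -69.78] [ 30.63 -58.67]
[311 213   7   5  22] [314.14 215.  ] [-35.01 -70.17] [-29.91 -59.01]
[296 227   5   7  20] [298.2 230.4] [-20.24 -85.25] [-17.22 -71.95]
[253 229   4   5  15] [254.53 231.13] [ 21.27 -85.67] [ 18.41 -72.32]
[275 233   4  12  33] [276.12 238.24] [  0.79 -92.98] [  0.83 -78.59]
```

Dial axis found on the panel at y = +0.4, 49.6 mm below the panel's top edge; the peg is at about -0.43 rad. Moving in to grasp.

```bash
cat >> box.py <<'E'
p0=W(0,0,.109);D=p0+.0004*ey-.0496*up
def peg(th,out=.015,r=.028): return D+r*(np.cos(th)*up-np.sin(th)*ey)+out*n
def where(s): # angle, radius, out of TCP
    q=s["eef_pos"]-D;u,v=q@up,-(q@ey);return np.arctan2(v,u),np.hypot(u,v)*1000,q@n*1000
def rep(s):
    f=np.array(s["contact_force"]);q=s["eef_pos"]-D
    print("t",s["time"],"th,r,out",np.round(where(s),3),"clk(-ey),up mm",np.round([-(q@ey)*1000,q@up*1000],2),"F -ey,up,n",np.round([-(f@ey),f@up,f@n],1),"open",s["opening"]*85.4,"ff",s["finger_force"],"rot",np.round(togo(s,tool(35),D)[1],2))
E
python3 - <<'E'
from box import *
from plant import ctrl
np.set_printoptions(precision=1,suppress=True)
s=ctrl.get_state();rep(s)
print(togo(s,tool(35),peg(-.43,.060)),togo(s,tool(35),peg(-.43)))
E
```

```text
t 1.95 th,r,out [ -2.8   8.  142.4] clk(-ey),up mm [-2.6 -7.6] F -ey,up,n [-0.2 -0.2  0.8] open 84.88586890771383 ff 0.0 rot [0.2 0.1 0.5]
(array([-58.7,  46.5, -48.5]), array([0.2, 0.1, 0.5]), np.float64(0.517207999771748)) (array([-76.8,  64.9, -85.4]), array([0.2, 0.1, 0.5]), np.float64(0.517207999771748))
```

Emit:
{"op": "move_arm", "data": {"plan": [-20,16,-16,0.1,0,0.3,85,-20,16,-16,0.1,0,0.2,85,-19,14,-16,0,0,0,85,0,0,0,0,0,0,85,-6,6,-12,0,0,0,85,-6,6,-12,0,0,0,85,-6,6,-13,0,0,0,85,0,0,0,0,0,0,85,0,0,0,0,0,0,85], "newtons": 30}}

```text
time: 2.85
eef_pos: [0.5868, -0.1426, 0.1058]
tcp_rot: [0.367, 0.88, 0.117, -0.278]
contact_force: [-0.3, 0.4, 0.0]
opening: 0.999
finger_force: 0.0
```

```bash
python3 - <<'E'
from box import *
from plant import ctrl,cams
np.set_printoptions(precision=2,suppress=True)
s=ctrl.get_state();rep(s);print(togo(s,tool(35),peg(-.43)))
c=cams.read_camera("wrist");pickle.dump((s,c),open("w2.pkl","wb"))
o=np.clip(255*(c["color"]/220.)**.6,0,255).astype(np.uint8);cv2.imwrite("pics/w2.png",o[:,:,::-1])
E
```

```text
t 2.85 th,r,out [-0.43 27.4  13.39] clk(-ey),up mm [-11.53  24.85] F -ey,up,n [ 0.   0.5 -0.3] open 85.28372895282419 ff 0.0 rot [-0.12 -0.06 -0.08]
(array([ 0.2 , -0.4 ,  1.66]), array([-0.12, -0.06, -0.08]), np.float64(0.16177679478915238))
```

View pics/w2.png

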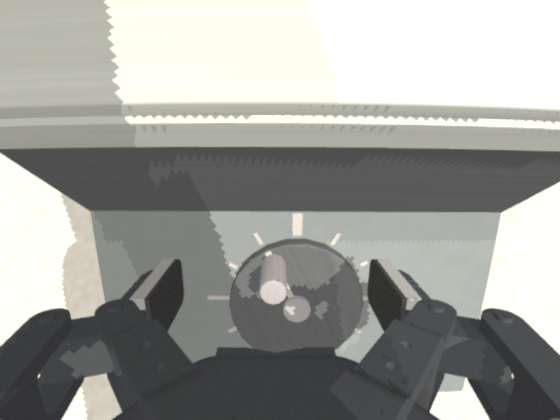

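The peg (top at about (273,292)) stands between the open pads (at 165 and 390 px columns). Closing.

Emit:
{"op": "move_arm", "data": {"plan": [0,0,1.5,0,0,0,0,0,0,0,0,0,0,0,0,0,0,0,0,0,0,0,0,0,0,0,0,0,0,0,0,0,0,0,0,0,0,0,0,0,0,0,0,0,0,0,0,0,0,0,0,0,0,0,0,0], "newtons": 30}}

```text
time: 3.7
eef_pos: [0.5867, -0.1429, 0.108]
tcp_rot: [0.367, 0.88, 0.116, -0.278]
contact_force: [-0.6, -0.0, 1.5]
opening: 0.128
finger_force: 29.4
```

```bash
cat > arc.py <<'E'
import sys
from box import *
from plant import ctrl
def arc(a,b,k,r=28.0):
    "rows (world mm, rounded on the cumulative path) from angle a to b in k rows; smooth ends not needed"
    th=np.linspace(a,b,k+1);P=np.array([r*(np.cos(t)*up-np.sin(t)*ey) for t in th]);Q=np.round(P-P[0],1);return np.diff(Q,axis=0)
def show(a,b,k,close=0):
    print(", ".join("%g, %g, %g, 0, 0, 0, 0"%tuple(np.round(x,1)+0.) for x in arc(a,b,k)))
if __name__=="__main__":
    rep(ctrl.get_state())
    v=[float(x) for x in sys.argv[1:]]
    for i in range(0,len(v),3): show(v[i],v[i+1],int(v[i+2]))
E
python3 arc.py -.43 1.43 12
```

```text
t 3.7 th,r,out [-0.426 28.527 15.369] clk(-ey),up mm [-11.79  25.98] F -ey,up,n [-0.5  1.2  1. ] open 10.9163904335459 ff 29.357539415359497 rot [-0.08 -0.04 -0.09]
2, 3.7, 0.9, 0, 0, 0, 0, 2.6, 3.5, 0.4, 0, 0, 0, 0, 3, 3.2, 0.2, 0, 0, 0, 0, 3.3, 2.7, -0.3, 0, 0, 0, 0, 3.6, 2.3, -0.7, 0, 0, 0, 0, 3.9, 1.7, -1, 0, 0, 0, 0, 3.9, 1.2, -1.4, 0, 0, 0, 0, 4, 0.6, -1.6, 0, 0, 0, 0, 3.9, -0.1, -2, 0, 0, 0, 0, 3.7, -0.6, -2.1, 0, 0, 0, 0, 3.4, -1.3, -2.3, 0, 0, 0, 0, 3.1, -1.8, -2.4, 0, 0, 0, 0
```

Emit:
{"op": "move_arm", "data": {"plan": [2,3.7,0.9,0,0,0,0,2.6,3.5,0.4,0,0,0,0,3,3.2,0.2,0,0,0,0,3.3,2.7,-0.3,0,0,0,0,3.6,2.3,-0.7,0,0,0,0,3.9,1.7,-1,0,0,0,0,3.9,1.2,-1.4,0,0,0,0,4,0.6,-1.6,0,0,0,0,3.9,-0.1,-2,0,0,0,0,3.7,-0.6,-2.1,0,0,0,0,3.4,-1.3,-2.3,0,0,0,0,3.1,-1.8,-2.4,0,0,0,0]}}

```text
time: 4.9
eef_pos: [0.627, -0.1279, 0.0957]
tcp_rot: [0.367, 0.88, 0.116, -0.279]
contact_force: [-2.8, -5.0, 4.0]
opening: 0.126
finger_force: 29.6
```

```bash
python3 arc.py 1.43 3.23 12 1.43 3.83 12
```

```text
t 4.9 th,r,out [ 1.407 27.768 15.379] clk(-ey),up mm [27.4   4.52] F -ey,up,n [-5.5  1.   4.2] open 10.777592940715875 ff 29.564315378665924 rot [-0.11 -0.14 -0.11]
2.6, -2.2, -2.4, 0, 0, 0, 0, 2.2, -2.7, -2.4, 0, 0, 0, 0, 1.6, -3.1, -2.3, 0, 0, 0, 0, 1.1, -3.4, -2.3, 0, 0, 0, 0, 0.6, -3.6, -2, 0, 0, 0, 0, 0, -3.7, -1.9, 0, 0, 0, 0, -0.6, -3.9, -1.6, 0, 0, 0, 0, -1.2, -3.8, -1.4, 0, 0, 0, 0, -1.7, -3.7, -1, 0, 0, 0, 0, -2.1, -3.5, -0.7, 0, 0, 0, 0, -2.7, -3.2, -0.3, 0, 0, 0, 0, -3, -3, 0, 0, 0, 0, 0
3.4, -3.1, -3.2, 0, 0, 0, 0, 2.5, -3.8, -3.2, 0, 0, 0, 0, 1.6, -4.5, -3, 0, 0, 0, 0, 0.6, -4.8, -2.7, 0, 0, 0, 0, -0.4, -5.1, -2.3, 0, 0, 0, 0, -1.4, -5.1, -1.9, 0, 0, 0, 0, -2.3, -4.9, -1.2, 0, 0, 0, 0, -3.3, -4.5, -0.7, 0, 0, 0, 0, -3.9, -4, -0.1, 0, 0, 0, 0, -4.5, -3.2, 0.6, 0, 0, 0, 0, -4.9, -2.4, 1.3, 0, 0, 0, 0, -5.1, -1.5, 1.7, 0, 0, 0, 0
```

Emit:
{"op": "move_arm", "data": {"plan": [3.4,-3.1,-3.2,0,0,0,0,2.5,-3.8,-3.2,0,0,0,0,1.6,-4.5,-3,0,0,0,0,0.6,-4.8,-2.7,0,0,0,0,-0.4,-5.1,-2.3,0,0,0,0,-1.4,-5.1,-1.9,0,0,0,0,-2.3,-4.9,-1.2,0,0,0,0,-3.3,-4.5,-0.7,0,0,0,0,-3.9,-4,-0.1,0,0,0,0,-4.5,-3.2,0.6,0,0,0,0,-4.9,-2.4,1.3,0,0,0,0,-5.1,-1.5,1.7,0,0,0,0]}}

```text
time: 6.1
eef_pos: [0.6096, -0.1749, 0.0808]
tcp_rot: [0.367, 0.88, 0.117, -0.277]
contact_force: [3.6, 0.4, 2.7]
opening: 0.125
finger_force: 29.6
```

```bash
python3 arc.py 3.83 6.23 12 6.23 8.03 12
```

```text
t 6.1 th,r,out [-2.444 28.035 15.36 ] clk(-ey),up mm [-18.02 -21.48] F -ey,up,n [ 2.9 -0.3  3.6] open 10.684361823490846 ff 29.612969756126404 rot [-0.06  0.08 -0.04]
-5.1, -0.5, 2.3, 0, 0, 0, 0, -4.9, 0.6, 2.7, 0, 0, 0, 0, -4.4, 1.6, 2.9, 0, 0, 0, 0, -3.9, 2.5, 3.2, 0, 0, 0, 0, -3.2, 3.3, 3.2, 0, 0, 0, 0, -2.2, 4, 3.1, 0, 0, 0, 0, -1.4, 4.6, 2.9, 0, 0, 0, 0, -0.3, 4.9, 2.7, 0, 0, 0, 0, 0.7, 5.1, 2.2, 0, 0, 0, 0, 1.7, 5.1, 1.6, 0, 0, 0, 0, 2.6, 4.8, 1.2, 0, 0, 0, 0, 3.5, 4.4, 0.4, 0, 0, 0, 0
3, 2.9, -0.1, 0, 0, 0, 0, 3.4, 2.5, -0.4, 0, 0, 0, 0, 3.6, 2, -0.7, 0, 0, 0, 0, 3.8, 1.5, -1.1, 0, 0, 0, 0, 3.8, 1, -1.4, 0, 0, 0, 0, 3.8, 0.4, -1.7, 0, 0, 0, 0, 3.7, -0.2, -1.9, 0, 0, 0, 0, 3.6, -0.7, -2.1, 0, 0, 0, 0, 3.3, -1.3, -2.3, 0, 0, 0, 0, 2.9, -1.8, -2.4, 0, 0, 0, 0, 2.6, -2.3, -2.4, 0, 0, 0, 0, 2.1, -2.8, -2.3, 0, 0, 0, 0
```

Emit:
{"op": "move_arm", "data": {"plan": [-5.1,-0.5,2.3,0,0,0,0,-4.9,0.6,2.7,0,0,0,0,-4.4,1.6,2.9,0,0,0,0,-3.9,2.5,3.2,0,0,0,0,-3.2,3.3,3.2,0,0,0,0,-2.2,4,3.1,0,0,0,0,-1.4,4.6,2.9,0,0,0,0,-0.3,4.9,2.7,0,0,0,0,0.7,5.1,2.2,0,0,0,0,1.7,5.1,1.6,0,0,0,0,2.6,4.8,1.2,0,0,0,0,3.5,4.4,0.4,0,0,0,0]}}

```text
time: 7.3
eef_pos: [0.5927, -0.134, 0.1094]
tcp_rot: [0.367, 0.88, 0.116, -0.278]
contact_force: [2.1, -5.1, 2.6]
opening: 0.131
finger_force: 29.8
```

Emit:
{"op": "move_arm", "data": {"plan": [3,2.9,-0.1,0,0,0,0,3.4,2.5,-0.4,0,0,0,0,3.6,2,-0.7,0,0,0,0,3.8,1.5,-1.1,0,0,0,0,3.8,1,-1.4,0,0,0,0,3.8,0.4,-1.7,0,0,0,0,3.7,-0.2,-1.9,0,0,0,0,3.6,-0.7,-2.1,0,0,0,0,3.3,-1.3,-2.3,0,0,0,0,2.9,-1.8,-2.4,0,0,0,0,2.6,-2.3,-2.4,0,0,0,0,2.1,-2.8,-2.3,0,0,0,0]}}

```text
time: 8.5
eef_pos: [0.6314, -0.1323, 0.0914]
tcp_rot: [0.367, 0.879, 0.117, -0.28]
contact_force: [-2.4, -2.4, 6.4]
opening: 0.125
finger_force: 29.8
```

```bash
python3 - <<'E'
from arc import *
from plant import cams
s=ctrl.get_state();rep(s);c=cams.read_camera("wrist");pickle.dump((s,c),open("w3.pkl","wb"))
# circle overlay check: marks via same mask as before
p0=W(0,0,.109)
g=cv2.cvtColor(c["color"],cv2.COLOR_RGB2GRAY)
bg=cv2.medianBlur(g,15).astype(float)
m=((g-bg)>18).astype(np.uint8);k,l,st,ce=cv2.connectedComponentsWithStats(m)
for i in range(1,k):
    if 6<=st[i,4]<300:
        q=onplane(c,[ce[i]],n,p0,s)[0]-D
        r=np.hypot(q@up,q@ey)*1000;a=np.arctan2(-(q@ey),q@up)
        if 37<r<47: print("mark r %.1f hour %.3f"%(r,a/np.pi*6%12))
o=np.clip(255*(c["color"]/220.)**.6,0,255).astype(np.uint8);cv2.imwrite("pics/w3.png",o[:,:,::-1])
show(8.03,8.36,4)
E
```

```text
t 8.5 th,r,out [ 1.684 27.61  15.366] clk(-ey),up mm [27.43 -3.11] F -ey,up,n [-3.4  3.7  5.2] open 10.674933258348554 ff 29.84907031059265 rot [-0.23 -0.27 -0.15]
mark r 38.3 hour 11.987
mark r 40.2 hour 10.986
mark r 40.4 hour 1.006
mark r 46.9 hour 10.388
mark r 44.4 hour 10.458
mark r 41.0 hour 9.983
mark r 40.5 hour 2.018
mark r 44.8 hour 8.995
mark r 45.6 hour 3.025
mark r 45.8 hour 3.859
mark r 43.5 hour 7.992
mark r 42.9 hour 7.778
mark r 43.6 hour 5.004
0.9, -1.7, -1.3, 0, 0, 0, 0, 0.8, -1.7, -1.3, 0, 0, 0, 0, 0.6, -1.9, -1.2, 0, 0, 0, 0, 0.5, -1.9, -1.2, 0, 0, 0, 0
```

View pics/w3.png

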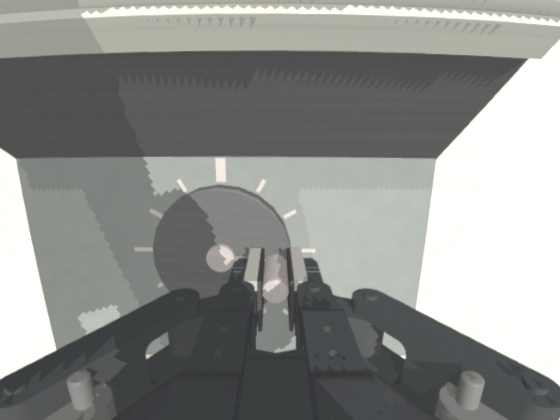

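Fingers hold the peg (at about (275,280)) past the 3 o'clock mark; marks line up with the axis estimate. Easing up to 4 o'clock.

Emit:
{"op": "move_arm", "data": {"plan": [0.9,-1.7,-1.3,0,0,0,0,0.8,-1.7,-1.3,0,0,0,0,0.6,-1.9,-1.2,0,0,0,0,0,0,0,0,0,0,0,0,0,0,0,0,0,0]}}

```text
time: 9.05
eef_pos: [0.634, -0.1374, 0.0876]
tcp_rot: [0.367, 0.88, 0.117, -0.28]
contact_force: [-0.3, -3.0, 5.7]
opening: 0.127
finger_force: 29.8
```

```bash
python3 - <<'E'
from arc import *
from scipy.optimize import least_squares
s=ctrl.get_state();rep(s)
q=s["eef_pos"]-D
e=lambda x:np.array([-( (np.array(x)-D)@ey),(np.array(x)-D)@up])*1000
P=np.array([(-11.79,25.98),(27.40,4.52),(-18.02,-21.48),(27.43,-3.11),e([0.5927,-0.134,0.1094]),e(s["eef_pos"])])
f=least_squares(lambda c:np.hypot(*(P-c).T)-28,[0,0]);print(f.x,f.fun)
v=P[-1]-f.x;print("theta about fit",np.arctan2(v[0],v[1])+2*np.pi)
show(8.277,8.36,1)
E
```

```text
t 9.05 th,r,out [ 1.932 27.525 15.384] clk(-ey),up mm [25.75 -9.72] F -ey,up,n [-2.4  1.7  5.8] open 10.811386916314193 ff 29.81983333826065 rot [-0.23 -0.2  -0.13]
[-0.36053273  0.42391651] [-0.00453384  0.06109545  0.13606835  0.01432269  0.10787017  0.01340957]
theta about fit 8.2243412132554
0.5, -1.9, -1.2, 0, 0, 0, 0
```

Emit:
{"op": "move_arm", "data": {"plan": [0.4,-1.5,-0.9,0,0,0,0,0.2,-1.3,-0.8,0,0,0,0,0,0,0,0,0,0,0,0,0,0,0,0,0,0]}}

```text
time: 9.45
eef_pos: [0.6347, -0.1398, 0.086]
tcp_rot: [0.367, 0.88, 0.117, -0.28]
contact_force: [-1.6, -1.5, 5.3]
opening: 0.13
finger_force: 29.8
```

```bash
cat >> box.py <<'E'
def th2(s):
    q=s["eef_pos"]-D;v=np.array([-(q@ey),q@up])*1000-[-.36,.42];return round(float(np.arctan2(*v)),4),round(float(np.hypot(*v)),2)
E
python3 - <<'E'
from arc import *
s=ctrl.get_state();rep(s);a,r=th2(s);print(a+2*np.pi,r)
show(a+6.2832,8.36,1)
E
```

```text
t 9.45 th,r,out [ 2.041 27.465 15.345] clk(-ey),up mm [ 24.48 -12.45] F -ey,up,n [-2.1  3.1  4.3] open 11.070400342813313 ff 29.816063940525055 rot [-0.27 -0.2  -0.13]
8.331985307179586 27.98
0.1, -0.7, -0.4, 0, 0, 0, 0
```

Emit:
{"op": "move_arm", "data": {"plan": [0.1,-0.7,-0.4,0,0,0,0,0,0,0,0,0,0,0,0,0,0,0,0,0,0,0,0,0,0,0,0,0,0,0,0,0,0,0,0,0,0,0,0,0,0,0,0,0,0,0,0,0,0,0,0,0,0,0,0,0,0,0,0,0,0,0,0,0,0,0,0,0,0,0,0,0,0,0,0,0,0,0,0,0,0,0,0,0]}}

```text
time: 10.65
eef_pos: [0.6348, -0.1403, 0.0857]
tcp_rot: [0.367, 0.88, 0.117, -0.28]
contact_force: [-0.6, -2.7, 5.7]
opening: 0.123
finger_force: 29.8
```

```bash
python3 - <<'E'
from arc import *
s=ctrl.get_state();rep(s);a,r=th2(s);print(a+2*np.pi,r)
for i in range(4): show(8.36-2.4*i,8.36-2.4*(i+1),12)
E
```

```text
t 10.65 th,r,out [ 2.063 27.478 15.357] clk(-ey),up mm [ 24.21 -12.99] F -ey,up,n [-2.3  2.1  5.5] open 10.509233124294298 ff 29.83087420463562 rot [-0.29 -0.2  -0.14]
8.353585307179586 27.99
-1.4, 4.5, 2.9, 0, 0, 0, 0, -2.3, 4, 3.2, 0, 0, 0, 0, -3.2, 3.3, 3.2, 0, 0, 0, 0, -3.9, 2.5, 3.1, 0, 0, 0, 0, -4.5, 1.5, 3, 0, 0, 0, 0, -4.9, 0.5, 2.7, 0, 0, 0, 0, -5.1, -0.5, 2.2, 0, 0, 0, 0, -5.1, -1.5, 1.8, 0, 0, 0, 0, -4.9, -2.5, 1.1, 0, 0, 0, 0, -4.5, -3.3, 0.6, 0, 0, 0, 0, -3.9, -4, -0.1, 0, 0, 0, 0, -3.1, -4.5, -0.7, 0, 0, 0, 0
-2.3, -4.9, -1.3, 0, 0, 0, 0, -1.4, -5.1, -1.9, 0, 0, 0, 0, -0.3, -5.1, -2.3, 0, 0, 0, 0, 0.7, -4.8, -2.8, 0, 0, 0, 0, 1.6, -4.4, -3, 0, 0, 0, 0, 2.6, -3.8, -3.2, 0, 0, 0, 0, 3.4, -3.1, -3.2, 0, 0, 0, 0, 4.1, -2.1, -3.1, 0, 0, 0, 0, 4.7, -1.2, -2.9, 0, 0, 0, 0, 5, -0.3, -2.5, 0, 0, 0, 0, 5.1, 0.9, -2.1, 0, 0, 0, 0, 5, 1.7, -1.6, 0, 0, 0, 0
4.8, 2.7, -1, 0, 0, 0, 0, 4.3, 3.5, -0.4, 0, 0, 0, 0, 3.7, 4.2, 0.3, 0, 0, 0, 0, 3, 4.7, 0.9, 0, 0, 0, 0, 2, 5, 1.5, 0, 0, 0, 0, 1.1, 5.1, 2, 0, 0, 0, 0, 0, 5, 2.5, 0, 0, 0, 0, -1, 4.7, 2.8, 0, 0, 0, 0, -1.9, 4.2, 3.1, 0, 0, 0, 0, -2.9, 3.6, 3.1, 0, 0, 0, 0, -3.6, 2.9, 3.2, 0, 0, 0, 0, -4.3, 1.9, 3.1, 0, 0, 0, 0
-4.8, 0.9, 2.8, 0, 0, 0, 0, -5, -0.1, 2.4, 0, 0, 0, 0, -5.1, -1.1, 2, 0, 0, 0, 0, -5, -2, 1.4, 0, 0, 0, 0, -4.7, -3, 0.8, 0, 0, 0, 0, -4.1, -3.7, 0.2, 0, 0, 0, 0, -3.5, -4.4, -0.4, 0, 0, 0, 0, -2.7, -4.7, -1.1, 0, 0, 0, 0, -1.8, -5.1, -1.6, 0, 0, 0, 0, -0.7, -5.1, -2.2, 0, 0, 0, 0, 0.2, -4.9, -2.6, 0, 0, 0, 0, 1.3, -4.6, -2.9, 0, 0, 0, 0
```

8.354, just under the mark. Winding back anticlockwise.

Emit:
{"op": "move_arm", "data": {"plan": [-1.4,4.5,2.9,0,0,0,0,-2.3,4,3.2,0,0,0,0,-3.2,3.3,3.2,0,0,0,0,-3.9,2.5,3.1,0,0,0,0,-4.5,1.5,3,0,0,0,0,-4.9,0.5,2.7,0,0,0,0,-5.1,-0.5,2.2,0,0,0,0,-5.1,-1.5,1.8,0,0,0,0,-4.9,-2.5,1.1,0,0,0,0,-4.5,-3.3,0.6,0,0,0,0,-3.9,-4,-0.1,0,0,0,0,-3.1,-4.5,-0.7,0,0,0,0]}}

```text
time: 11.85
eef_pos: [0.5876, -0.1411, 0.1085]
tcp_rot: [0.367, 0.88, 0.117, -0.279]
contact_force: [1.8, 0.7, 5.5]
opening: 0.121
finger_force: 29.9
```

Emit:
{"op": "move_arm", "data": {"plan": [-2.3,-4.9,-1.3,0,0,0,0,-1.4,-5.1,-1.9,0,0,0,0,-0.3,-5.1,-2.3,0,0,0,0,0.7,-4.8,-2.8,0,0,0,0,1.6,-4.4,-3,0,0,0,0,2.6,-3.8,-3.2,0,0,0,0,3.4,-3.1,-3.2,0,0,0,0,4.1,-2.1,-3.1,0,0,0,0,4.7,-1.2,-2.9,0,0,0,0,5,-0.3,-2.5,0,0,0,0,5.1,0.9,-2.1,0,0,0,0,5,1.7,-1.6,0,0,0,0]}}

```text
time: 13.05
eef_pos: [0.6155, -0.1731, 0.0787]
tcp_rot: [0.367, 0.879, 0.117, -0.281]
contact_force: [-1.6, 3.1, 9.2]
opening: 0.126
finger_force: 30.0
```

Emit:
{"op": "move_arm", "data": {"plan": [4.8,2.7,-1,0,0,0,0,4.3,3.5,-0.4,0,0,0,0,3.7,4.2,0.3,0,0,0,0,3,4.7,0.9,0,0,0,0,2,5,1.5,0,0,0,0,1.1,5.1,2,0,0,0,0,0,5,2.5,0,0,0,0,-1,4.7,2.8,0,0,0,0,-1.9,4.2,3.1,0,0,0,0,-2.9,3.6,3.1,0,0,0,0,-3.6,2.9,3.2,0,0,0,0,-4.3,1.9,3.1,0,0,0,0]}}

```text
time: 14.25
eef_pos: [0.6231, -0.126, 0.0986]
tcp_rot: [0.368, 0.88, 0.117, -0.276]
contact_force: [5.3, -0.1, 2.7]
opening: 0.124
finger_force: 29.9
```

```bash
python3 - <<'E'
from arc import *
s=ctrl.get_state();rep(s);print(th2(s),"expected",8.36-7.2-6.2832+6.2832)
E
```

```text
t 14.25 th,r,out [ 1.222 27.625 15.395] clk(-ey),up mm [25.96  9.44] F -ey,up,n [ 3.7 -1.6  4.4] open 10.596936899648206 ff 29.905288517475128 rot [-0.09  0.23 -0.01]
(1.2408, 27.82) expected 1.1599999999999993
```

Emit:
{"op": "move_arm", "data": {"plan": [-4.8,0.9,2.8,0,0,0,0,-5,-0.1,2.4,0,0,0,0,-5.1,-1.1,2,0,0,0,0,-5,-2,1.4,0,0,0,0,-4.7,-3,0.8,0,0,0,0,-4.1,-3.7,0.2,0,0,0,0,-3.5,-4.4,-0.4,0,0,0,0,-2.7,-4.7,-1.1,0,0,0,0,-1.8,-5.1,-1.6,0,0,0,0,-0.7,-5.1,-2.2,0,0,0,0,0,0,0,0,0,0,0]}}

```text
time: 15.35
eef_pos: [0.5839, -0.1553, 0.1032]
tcp_rot: [0.367, 0.88, 0.116, -0.279]
contact_force: [1.2, -1.6, 5.3]
opening: 0.128
finger_force: 30.0
```

```bash
python3 - <<'E'
from arc import *
s=ctrl.get_state();rep(s);a,r=th2(s);print(a,r);show(a,-1.54,6)
E
```

```text
t 15.35 th,r,out [-0.909 28.58  15.302] clk(-ey),up mm [-22.55  17.56] F -ey,up,n [-0.2  1.4  5.5] open 10.939905600958 ff 30.01264214515686 rot [-0.1  -0.11 -0.08]
-0.9129 28.04
0.2, -2.6, -1.4, 0, 0, 0, 0, 0.5, -2.5, -1.5, 0, 0, 0, 0, 0.7, -2.3, -1.5, 0, 0, 0, 0, 1, -2.2, -1.6, 0, 0, 0, 0, 1.3, -2.1, -1.7, 0, 0, 0, 0, 1.5, -1.9, -1.6, 0, 0, 0, 0
```

Emit:
{"op": "move_arm", "data": {"plan": [0.2,-2.6,-1.4,0,0,0,0,0.5,-2.5,-1.5,0,0,0,0,0.7,-2.3,-1.5,0,0,0,0,1,-2.2,-1.6,0,0,0,0,1.3,-2.1,-1.7,0,0,0,0,0,0,0,0,0,0,0,0,0,0,0,0,0,0]}}

```text
time: 16.05
eef_pos: [0.5876, -0.1671, 0.0954]
tcp_rot: [0.367, 0.88, 0.116, -0.279]
contact_force: [0.5, -3.2, 5.2]
opening: 0.125
finger_force: 30.1
```

```bash
python3 - <<'E'
from arc import *
s=ctrl.get_state();rep(s);a,r=th2(s);print(a,r);show(a,-1.55,2)
E
```

```text
t 16.05 th,r,out [-1.426 28.484 15.285] clk(-ey),up mm [-28.19   4.11] F -ey,up,n [-1.9  0.8  5.8] open 10.672877940921216 ff 30.08823126554489 rot [-0.05 -0.11 -0.1 ]
-1.439 28.07
0.8, -1, -0.9, 0, 0, 0, 0, 0.8, -1, -0.9, 0, 0, 0, 0
```

Emit:
{"op": "move_arm", "data": {"plan": [0.8,-1,-0.9,0,0,0,0,0.8,-1,-0.9,0,0,0,0,0,0,0,0,0,0,0,0,0,0,0,0,0,0]}}

```text
time: 16.45
eef_pos: [0.5891, -0.169, 0.0937]
tcp_rot: [0.367, 0.88, 0.116, -0.279]
contact_force: [-0.2, -1.6, 5.5]
opening: 0.127
finger_force: 30.1
```

```bash
python3 - <<'E'
from arc import *
from plant import cams
s=ctrl.get_state();rep(s);a,r=th2(s);print(a,r);show(a,-1.56,1);show(-1.56,.45,12)
c=cams.read_camera("wrist");pickle.dump((s,c),open("w4.pkl","wb"))
o=np.clip(255*(c["color"]/220.)**.6,0,255).astype(np.uint8);cv2.imwrite("pics/w4.png",cv2.resize(o[130:340,200:480,::-1],(800,600),interpolation=cv2.INTER_CUBIC))
E
```

```text
t 16.45 th,r,out [-1.53  28.462 15.295] clk(-ey),up mm [-28.44   1.15] F -ey,up,n [-1.3  2.4  5.1] open 10.868236007847015 ff 30.06360948085785 rot [-0.07 -0.13 -0.1 ]
-1.5449 28.09
0.2, -0.3, -0.2, 0, 0, 0, 0
-2.4, 3, 2.7, 0, 0, 0, 0, -1.7, 3.5, 2.6, 0, 0, 0, 0, -1.1, 3.9, 2.4, 0, 0, 0, 0, -0.3, 4.1, 2.2, 0, 0, 0, 0, 0.3, 4.2, 2, 0, 0, 0, 0, 1.1, 4.3, 1.6, 0, 0, 0, 0, 1.8, 4.2, 1.2, 0, 0, 0, 0, 2.3, 3.9, 0.8, 0, 0, 0, 0, 3, 3.7, 0.4, 0, 0, 0, 0, 3.4, 3.2, -0.1, 0, 0, 0, 0, 3.8, 2.6, -0.5, 0, 0, 0, 0, 4.1, 2.1, -1, 0, 0, 0, 0
```

View pics/w4.png

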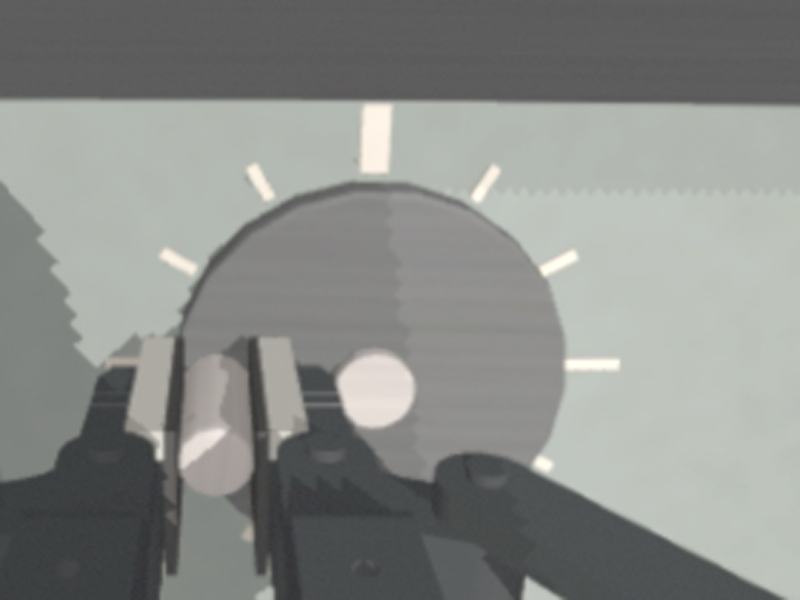

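The peg (217,460 at its top) is level with the hub (375,388), on the 9 o'clock line. Small nudge, then the pause.

Emit:
{"op": "move_arm", "data": {"plan": [0.2,-0.3,-0.2,0,0,0,0,0,0,0,0,0,0,0,0,0,0,0,0,0,0,0,0,0,0,0,0,0,0,0,0,0,0,0,0,0,0,0,0,0,0,0,0,0,0,0,0,0,0,0,0,0,0,0,0,0,0,0,0,0,0,0,0,0,0,0,0,0,0,0,0,0,0,0,0,0,0,0,0,0,0,0,0,0]}}

```text
time: 17.7
eef_pos: [0.5893, -0.1692, 0.0936]
tcp_rot: [0.367, 0.88, 0.116, -0.279]
contact_force: [-0.1, -2.5, 5.7]
opening: 0.124
finger_force: 30.1
```

Emit:
{"op": "move_arm", "data": {"plan": [-2.4,3,2.7,0,0,0,0,-1.7,3.5,2.6,0,0,0,0,-1.1,3.9,2.4,0,0,0,0,-0.3,4.1,2.2,0,0,0,0,0.3,4.2,2,0,0,0,0,1.1,4.3,1.6,0,0,0,0,1.8,4.2,1.2,0,0,0,0,2.3,3.9,0.8,0,0,0,0,3,3.7,0.4,0,0,0,0,3.4,3.2,-0.1,0,0,0,0,0,0,0,0,0,0,0,0,0,0,0,0,0,0]}}

```text
time: 18.9
eef_pos: [0.5973, -0.1301, 0.1092]
tcp_rot: [0.367, 0.88, 0.117, -0.277]
contact_force: [3.9, -2.3, 3.3]
opening: 0.127
finger_force: 30.0
```

```bash
python3 - <<'E'
from arc import *
s=ctrl.get_state();rep(s);a,r=th2(s);print(a,r);show(a,.51,4)
E
```

```text
t 18.9 th,r,out [ 0.167 28.369 15.328] clk(-ey),up mm [ 4.72 27.97] F -ey,up,n [ 1.1 -1.7  5.2] open 10.815859722894873 ff 30.006307661533356 rot [-0.14  0.12 -0.05]
0.1822 28.02
1.9, 1.3, -0.3, 0, 0, 0, 0, 1.9, 1.1, -0.4, 0, 0, 0, 0, 2, 1, -0.5, 0, 0, 0, 0, 2.1, 0.8, -0.6, 0, 0, 0, 0
```

Emit:
{"op": "move_arm", "data": {"plan": [1.9,1.3,-0.3,0,0,0,0,1.9,1.1,-0.4,0,0,0,0,2,1,-0.5,0,0,0,0,1.8,0.7,-0.5,0,0,0,0,0,0,0,0,0,0,0,0,0,0,0,0,0,0]}}

```text
time: 19.5
eef_pos: [0.604, -0.1264, 0.1077]
tcp_rot: [0.367, 0.88, 0.117, -0.278]
contact_force: [1.6, -2.9, 5.9]
opening: 0.126
finger_force: 30.1
```

```bash
python3 - <<'E'
from arc import *
s=ctrl.get_state();rep(s);a,r=th2(s);print(a,r);show(a,.523,1)
E
```

```text
t 19.5 th,r,out [ 0.442 28.218 15.312] clk(-ey),up mm [12.06 25.51] F -ey,up,n [-0.9  0.8  6.7] open 10.75070127431156 ff 30.088317096233368 rot [-0.14 -0.04 -0.08]
0.4597 28.0
1.6, 0.6, -0.5, 0, 0, 0, 0
```

Emit:
{"op": "move_arm", "data": {"plan": [1.6,0.6,-0.5,0,0,0,0,0,0,0,0,0,0,0,0,0,0,0,0,0,0,0,0,0,0,0,0,0]}}

```text
time: 19.9
eef_pos: [0.6055, -0.1258, 0.1072]
tcp_rot: [0.367, 0.88, 0.117, -0.278]
contact_force: [1.3, -2.9, 5.1]
opening: 0.125
finger_force: 30.1
```

```bash
python3 - <<'E'
from arc import *
s=ctrl.get_state();rep(s);a,r=th2(s);print(a,r);show(a,.523,1)
E
```

```text
t 19.9 th,r,out [ 0.501 28.178 15.281] clk(-ey),up mm [13.54 24.71] F -ey,up,n [-1.1  0.5  5.9] open 10.651375286296425 ff 30.09186029434204 rot [-0.15 -0.05 -0.08]
0.5199 27.99
0.1, 0, 0, 0, 0, 0, 0
```

Emit:
{"op": "move_arm", "data": {"plan": [0,0,0,0,0,0,0,0,0,0,0,0,0,0,0,0,0,0,0,0,0,0,0,0,0,0,0,0,0,0,0,0,0,0,0,0,0,0,0,0,0,0,0,0,0,0,0,0,0,0,0,0,0,0,0,0,0,0,0,0,0,0,85,0,0,0,0,0,0,85,0,0,0,0,0,0,85,0,0,0,0,0,0,85]}}

```text
time: 21.1
eef_pos: [0.605, -0.1254, 0.106]
tcp_rot: [0.367, 0.88, 0.117, -0.279]
contact_force: [0.3, -0.0, 1.2]
opening: 0.803
finger_force: 0.0
```

Emit:
{"op": "move_arm", "data": {"plan": [0,0,0,0,0,0,85,0,0,0,0,0,0,85,8,-8,16,0,0,0,85,14,-14,28,0,0,0,85,17,-17,34,0,0,0,85,12,-12,25,0,0,0,85,0,0,0,0,0,0,85,0,0,0,0,0,0,85]}}

```text
time: 21.9
eef_pos: [0.6567, -0.1771, 0.21]
tcp_rot: [0.367, 0.88, 0.117, -0.277]
contact_force: [-0.3, -0.5, -0.7]
opening: 0.992
finger_force: 0.0
```

```bash
python3 - <<'E'
from box import *
from plant import ctrl,cams
s=ctrl.get_state();rep(s);c=cams.read_camera("wrist");pickle.dump((s,c),open("w5.pkl","wb"))
q=proj(c,[D,D+.04*n],s);print(q)
o=np.clip(255*(c["color"]/220.)**.6,0,255).astype(np.uint8)
x,y=q[0].astype(int);x0,y0=max(x-80,0),max(y-60,0);print(x0,y0)
cv2.imwrite("pics/w5.png",cv2.resize(o[y0:y0+120,x0:x0+160,::-1],(800,600),interpolation=cv2.INTER_CUBIC))
for a in(.45,.52,.6): print(a,(proj(c,[peg(a,.04)],s)[0]-[x0,y0])*5)
print("hub",(proj(c,[D+.01*n],s)[0]-[x0,y0])*5)
print("pull grasp",togo(s,tool(0),np.r_[C,.205]))
E
```

```text
t 21.9 th,r,out [  0.523  27.979 141.017] clk(-ey),up mm [13.99 24.23] F -ey,up,n [-0.6 -0.5 -0.4] open 84.683596384693 ff 0.0 rot [-0.07  0.04 -0.06]
[[260.02035775 226.44280553]
 [257.76144916 241.10639051]]
180 166
0.45 [461.99460192 228.92729904]
0.52 [472.71163838 234.39168111]
0.6 [484.41486975 241.48858595]
hub [397.55875437 318.71214442]
pull grasp (array([-126.6975238 ,  109.1293131 ,   -4.96371781]), array([-24.97414798, -24.54864521,  -0.08561213]), np.float64(35.01930009047358))
```

View pics/w5.png

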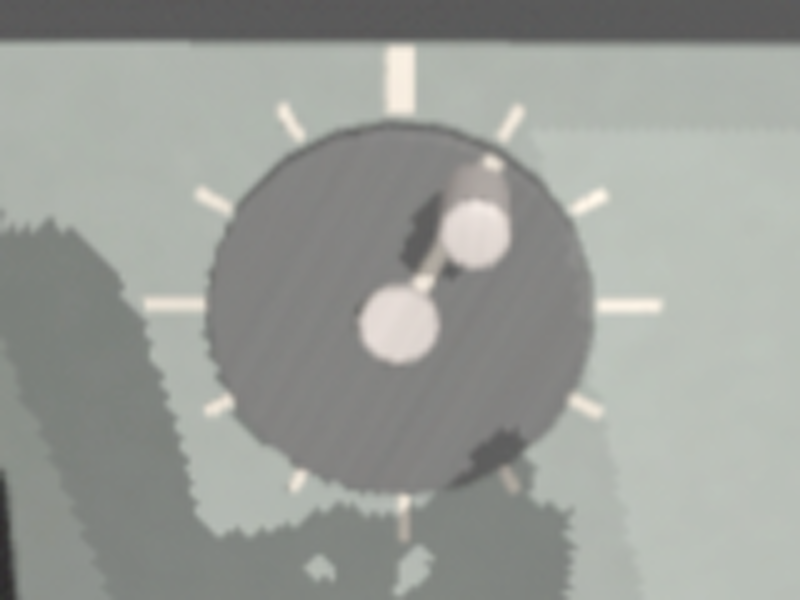

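The pointer (peg top (476,234), hub (400,323)) points at the 1 o'clock mark (511,120), matching about 0.525. On to the cover.

Emit:
{"op": "move_arm", "data": {"plan": [-10,8,30,-5,-4.9,0,85,-25,21,25,-5,-4.9,0,85,-30,26,20,-5,-4.9,0,85,-30,26,5,-5,-4.9,0,85,-32,28,0,-5,-4.9,0,85,0,0,0,0,0,0,85,0,0,0,0,0,0,85]}}

```text
time: 22.65
eef_pos: [0.5269, -0.0659, 0.2878]
tcp_rot: [0.384, 0.923, -0.001, -0.003]
contact_force: [-0.3, -0.4, -0.2]
opening: 0.997
finger_force: 0.0
```

```bash
python3 - <<'E'
from box import *
from plant import ctrl,cams
s=ctrl.get_state();print(s["eef_pos"],s["qpos"]);print(togo(s,tool(0),np.r_[C,.205]))
c=cams.read_camera("wrist")
o=np.clip(255*(c["color"]/220.)**.6,0,255).astype(np.uint8);cv2.imwrite("pics/w6.png",o[:,:,::-1])
print(proj(c,[np.r_[C,.2285]],s))
E
```

```text
[ 0.52685699 -0.06587857  0.28780571] [-3.15179952e-01 -7.13280115e-02  1.86218095e+00 -8.79916887e-04
  1.35595502e+00 -1.09704165e+00]
(array([  3.14301081,  -2.12142702, -82.8057145 ]), array([-0.04634121, -0.29927677, -0.20825189]), np.float64(0.3675363142303796))
[[275.92497499 233.57113749]]
```

View pics/w6.png

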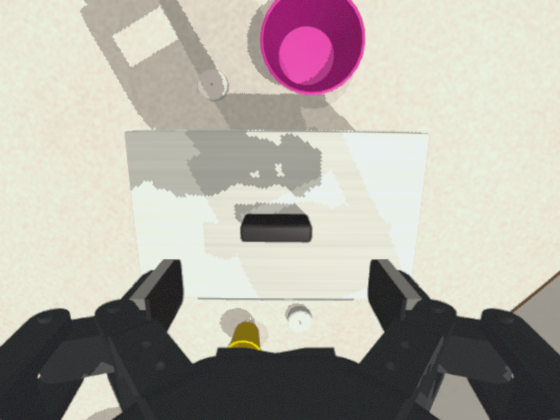

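The fin's top is at about (276,235), as predicted (276,234), centred between the pads. Descending and gripping it lengthwise.

Emit:
{"op": "move_arm", "data": {"plan": [1.5,-1,-25,0,-0.3,-0.2,85,1.5,-1,-25,0,0,0,85,0,0,-20,0,0,0,85,0,0,-11,0,0,0,85,0,0,0,0,0,0,85,0,0,0,0,0,0,40,0,0,0,0,0,0,40,0,0,0,0,0,0,40,0,0,0,0,0,0,40,0,0,0,0,0,0,40,0,0,0,0,0,0,40], "newtons": 30}}

```text
time: 23.8
eef_pos: [0.5326, -0.0714, 0.2109]
tcp_rot: [0.387, 0.922, -0.001, 0.002]
contact_force: [-3.9, -4.7, 5.7]
opening: 0.575
finger_force: 34.6
```

```bash
python3 - <<'E'
from box import *
from plant import ctrl
s=ctrl.get_state();rep(s);print(s["eef_pos"],ey*122, (s["eef_pos"][:2]-C)@ey[:2])
E
```

```text
t 23.8 th,r,out [-1.00000e-03  1.57789e+02  4.86380e+01] clk(-ey),up mm [-1.3000e-01  1.5779e+02] F -ey,up,n [-6.1  2.8  5. ] open 49.090645921539355 ff 34.60694074630737 rot [25.19 24.75  0.09]
[ 0.53262092 -0.07141847  0.2108967 ] [-86.86717761 -85.66267247   0.        ] 0.0005341238116303793
```

Emit:
{"op": "move_arm", "data": {"plan": [-4,-4,0,0,0,0,40,-8,-7.9,0,0,0,0,40,-10,-9.9,0,0,0,0,40,-10,-9.9,0,0,0,0,40,-10,-9.9,0,0,0,0,40,-10,-9.9,0,0,0,0,40,-10,-9.9,0,0,0,0,40,-8,-7.9,0,0,0,0,40,-6,-5.9,0,0,0,0,40,-4,-3.9,0,0,0,0,40,-3,-3,0,0,0,0,40,0,0,0,0,0,0,40]}}

```text
time: 25.0
eef_pos: [0.4497, -0.1528, 0.2109]
tcp_rot: [0.387, 0.922, 0.0, 0.003]
contact_force: [-1.2, -0.0, 7.6]
opening: 0.578
finger_force: 34.9
```

```bash
python3 - <<'E'
from box import *
from plant import ctrl
s=ctrl.get_state();rep(s);print(s["eef_pos"],(s["eef_pos"][:2]-[.5326,-.0714])@ey[:2])
E
```

```text
t 25.0 th,r,out [ -0.635 196.256  48.496] clk(-ey),up mm [-116.38  158.02] F -ey,up,n [-0.9  5.   5.8] open 49.387992960795806 ff 34.892778396606445 rot [25.07 24.84  0.16]
[ 0.44965647 -0.15284975  0.21091386] 0.1162481478367672
```

Nearly there; push gently onto the stop.

Emit:
{"op": "move_arm", "data": {"plan": [-1.3,-1.3,0,0,0,0,40,-1.3,-1.3,0,0,0,0,40,-0.7,-0.7,0,0,0,0,40,0,0,0,0,0,0,40,0,0,0,0,0,0,40]}}

```text
time: 25.5
eef_pos: [0.4469, -0.1555, 0.2109]
tcp_rot: [0.387, 0.922, 0.001, 0.003]
contact_force: [1.1, 3.0, 6.8]
opening: 0.569
finger_force: 34.8
```

```bash
python3 - <<'E'
from box import *
from plant import ctrl
s=ctrl.get_state();rep(s);print(s["eef_pos"],(s["eef_pos"][:2]-[.5326,-.0714])@ey[:2])
E
```

```text
t 25.5 th,r,out [ -0.65  198.548  48.489] clk(-ey),up mm [-120.21  158.02] F -ey,up,n [2.9 5.  4.8] open 48.59497405763008 ff 34.848071336746216 rot [25.01 24.9   0.18]
[ 0.44693006 -0.15553151  0.21090876] 0.12007242731891452
```

Emit:
{"op": "move_arm", "data": {"plan": [-1,-1,0,0,0,0,40,0,0,0,0,0,0,40,0,0,0,0,0,0,40]}}

```text
time: 25.8
eef_pos: [0.4469, -0.1556, 0.2108]
tcp_rot: [0.387, 0.922, 0.002, 0.004]
contact_force: [5.2, 6.1, 5.3]
opening: 0.578
finger_force: 34.8
```

```bash
python3 - <<'E'
from box import *
from plant import ctrl
s=ctrl.get_state();rep(s);print(s["eef_pos"],(s["eef_pos"][:2]-[.5326,-.0714])@ey[:2])
E
```

```text
t 25.8 th,r,out [ -0.651 198.519  48.439] clk(-ey),up mm [-120.23  157.97] F -ey,up,n [8.  3.6 3.9] open 49.344249257686286 ff 34.77755069732666 rot [24.89 25.07  0.24]
[ 0.44692527 -0.15555719  0.21083693] 0.12009387121904064
```

It's on the stop (force rises, no travel). Let go and withdraw upward.

Emit:
{"op": "move_arm", "data": {"plan": [0,0,0,0,0,0,85,0,0,0,0,0,0,85,0,0,0,0,0,0,85,0,0,0,0,0,0,85,0,0,0,0,0,0,85,0,0,15,0,0,0,85,0,0,25,0,0,0,85,0,0,30,0,0,0,85,0,0,20,0,0,0,85,0,0,0,0,0,0,85,0,0,0,0,0,0,85]}}

```text
time: 26.9
eef_pos: [0.4452, -0.1564, 0.2984]
tcp_rot: [0.387, 0.922, 0.0, 0.001]
contact_force: [0.7, -0.4, -0.6]
opening: 0.996
finger_force: 0.0
```

```bash
python3 - <<'E'
from box import *
from plant import ctrl,cams
s=ctrl.get_state();print(s["eef_pos"],s["contact_force"])
c=cams.read_camera("wrist");t=cams.read_camera("scene");pickle.dump((s,c,t),open("w7.pkl","wb"))
f=lambda i:np.clip(255*(i/220.)**.6,0,255).astype(np.uint8)[:,:,::-1]
cv2.imwrite("pics/w7.png",np.hstack([cv2.resize(f(c["color"]),(400,300)),cv2.resize(f(t["color"][130:340,110:390]),(400,300))]))
print("pull at open stop",proj(c,[np.r_[C,.2285]+.12*ey],s)[0]*400/560)
E
```

```text
[ 0.44518064 -0.15637324  0.29839303] [ 0.71388142 -0.37795673 -0.55928757]
pull at open stop [198.45912161 156.2056651 ]
```

View pics/w7.png

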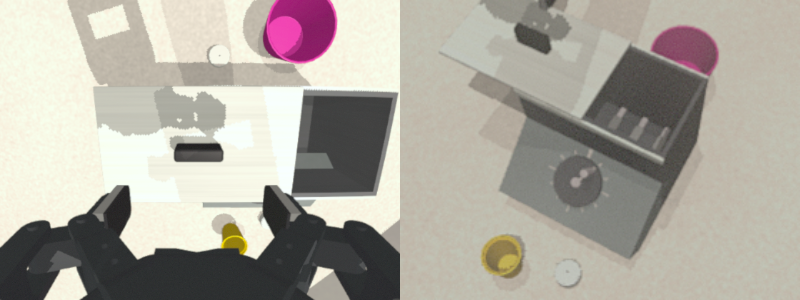

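The fin, at (199,155), sits where full travel predicts (198,156). The compartment is open with the knives visible, the pointer (588,172) is at 1 o'clock, and the cup, pot and tealights are in place. Handing in.

```bash
python3 -c "
from plant import order
print(order.sign_off())"
```

```text
the job is handed in; nothing more can be done
None
```

I dialled 4–9–1 with a pause at each stop, left the dial at 1 o'clock, slid the cover to its stop at 0.12 m and let go without touching the things around the box, and handed the job in at about 27 s.

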